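Slide the prep lamp over the bowl and switch it on

TASK

Bring the sliding lamp squarely over the bowl, so that it is centred above it, and then switch it on by pulling the black knob on the stand all the way up and letting it spring back. First take whatever would block the lamp on its way and stand it upright on the worktop out of the way; the lamp must not run into it. Leave the bowl and everything else standing where it is.

Things in the scene. Friction and masses are not known exactly. Their poses are not given: they have to be found in the camera images.
- lamp_stand: Fixed lamp stand. Origin on the worktop under mid-travel of the lamp; y along the rail, x from lamp to rail (away from the robot), z up. Rail at x 80 to 100, z 105 to 135 mm, 616 mm long. Posts at y = +-295 mm, z to 138; feet there x -5 to 145 mm, 15 high. Black switch box amid the rail (x 70 to 120, y -35 to 35, z to 171 mm), knob on top. Bare worktop under the lamp's path.
- lamp_head (a joint): Slide along the rail: y of the lamp's centre in the stand's frame (m), -0.235 to 0.235. The lamp head is a flat white drum, 100 mm across with upright side, z 90 to 142 mm, at stand x = 0, on a 30 mm wide arm (z 108 to 128) from a dark shoe on the rail (64 mm along y, x 58 to 97, z 100 to 136). Push it by the drum's side; about 3 N moves it, friction holds it where left.
- lamp_centre (a point): Centre of the top face of the lamp drum, at z = 142 mm. The drum's axis is vertical through this point.
- switch_knob (a joint): Travel of the switch knob: 0 at rest, 0.015 m pulled fully up. A spring (2.4 N at rest, 8.4 N fully up) draws it back when let go.
- knob_top (a point): Centre of the top of the black mushroom knob: at x = 95, y = 0, z = 217 mm of the stand's frame when at rest. The head is 36 mm in diameter and 25 mm tall, round, on a 16 mm stem that shows 18 mm above the switch box. Wall cabinets hang behind the work (world x beyond about 0.7 m, above z about 0.55 m): keep the arm low over the knob.
- bowl: Small round white bowl with a flower pattern, 115 mm in diameter, 52 mm high, open, loose. Origin: centre of its underside. It stands under the lamp's path (stand x within 4 mm of 0) near one end of the rail; either end.
- pot: Plain round white plastic pot with a lid, 75 mm in diameter, 77 mm high, loose. Origin: centre of its underside. It stands under the lamp's path near the other end of the rail. To be left alone.
- spice_jar: Round spice jar with a red cap, 45 mm in diameter, 106 mm high, 0.11 kg or so, loose. Origin: centre of its underside. It stands on the stand's +y side between the middle and the end, in the lamp's path there: blocks the lamp only if the bowl is on that side.
- spice_box: Upright cardboard box, 42 mm (its x axis) by 49 mm (its y axis), 112 mm high, loose. Origin: centre of its underside. It stands on the stand's -y side between the middle and the end, in the lamp's path there: blocks the lamp only if the bowl is on that side.
- bottle: White translucent storage bottle, 60 mm in diameter, 185 mm high, loose, in front of the middle of the lamp stand. Origin: centre of its underside. Bystander.
- tin: Food tin, 75 mm in diameter, 110 mm high, loose, in front of the +y end of the stand. Origin: centre of its underside. Bystander.
- glass: Reddish-brown tumbler, 81 mm in diameter at the rim, 112 mm high, loose, in front of the -y end of the stand. Origin: centre of its underside. Bystander.

How it is judged:
On the way, in this order (a step that is already met when the one before it is completed fails the run):
1. the lamp is centred over the bowl, within 15 mm (horizontal distance between lamp_centre and bowl below 0.015 m), for 0.3 s.
2. then the knob is pulled up by more than 11 mm (value of joint switch_knob above 0.011 m), for 0.1 s.
At the end, for the whole second after the job is handed in: The lamp's centre is within 15 mm (horizontally) of the bowl's centre, the knob is back at rest (below 3 mm), and the spice jar and the cardboard box both stand still and upright (within 0.1 rad) on the worktop (horizontal distance between lamp_centre and bowl below 0.015 m and value of joint switch_knob below 0.003 m and angle between each of spice_jar, spice_box's own z axis and vertical below 0.1 rad and height (world z) of spice_jar between -0.01 and 0.01 m and height (world z) of spice_box between -0.01 and 0.01 m and linear speed of each of spice_jar, spice_box below 0.02 m/s); the robot touches nothing.
It fails at once if the bowl is shifted by more than 15 mm (distance of bowl from where it was at the start of the episode above 0.015 m).
It fails at once if the pot, bottle, tin or glass is shifted by more than 25 mm (distance of any of pot, bottle, tin, glass from where it was at the start of the episode above 0.025 m).
It fails at once if the spice jar or the cardboard box is knocked over (angle between any of spice_jar, spice_box's own z axis and vertical above 0.5 rad).
It fails at once if the lamp or its stand is run into the spice jar or the cardboard box (over 1 N) (contact force between lamp_stand and spice_jar above 1 N or contact force between lamp_stand and spice_box above 1 N).
It fails at once if the spice jar or cardboard box that is not on the bowl's side, so not in the way, is shifted by more than 25 mm ((y of bowl in the frame of lamp_stand above 0 m and distance of spice_box from where it was at the start of the episode above 0.025 m) or (y of bowl in the frame of lamp_stand below 0 m and distance of spice_jar from where it was at the start of the episode above 0.025 m)).
It also fails if it takes over 72 s, if anything falls off the work surface, if the arm or the gripper's body presses on something with over 40 N, if the wrist force passes 120 N, or if a joint passes its speed limit or range.

ROBOT

A 6-joint arm with a two-finger parallel gripper is mounted at the origin on a cart in front of the work surface, level with it; the furniture and walls round the work are solid. World frame = base frame: x ahead of the robot, y to its left, z up, the work surface at z = 0. Lengths are in m, angles in rad, forces in N, time in s.
With the tool pointing down it reaches from about 0.225 to 0.875 m from the base axis. Payload 3.4 kg.
Tool frame: the origin (TCP) lies between the finger pads; the fingertips stand 22 mm ahead of it and the grasp point (between the pads) lies 3 mm ahead of it (manip.finger_overhang is the distance from the TCP to the fingertips, in m); z points along the fingers, y is the line along which they close (so a half turn about z gives the same grasp; the last joint's range is limited). The gripper opens to 85 mm and grips with 20 to 120 N. Pads are 22 mm wide; open, the fingers measure 114 mm over their backs; the gripper's body (76 mm by 85 mm) begins 54 mm behind the grasp point. The pads swing forward as they close: fully open they stand 13 mm farther back than shut.
Start: joints at [1.082, 0.276, 1.505, -0, 1.361, -0.121], TCP at [0.207, 0.537, 0.253] pointing down, gripper open.
Joint ranges: [-2.89, 2.89], [-0.75, 2.08], [0.22, 2.7], [-1.18, 4.32], [0.11, 2.71], [-2.7, 2.7]. Speed limits (rad/s): [2.57, 2.57, 3.14, 3.14, 3.14, 3.14].

INTERFACE

Orientations are given as a unit quaternion [w, x, y, z].
In Python, from rig import get_state, eyes, order, manip gives the robot as it stands.
- The arm moves only by the tool drive_tool, never from a script. Its argument "rows" is a list of rows, each a list of 4 numbers: the shift along the tool's x, y, z in units of 25 mm (1.0 is 25 mm), then the turn about the tool's z in units of 6 degrees (1.0 is 6 degrees). A call has exactly 8 rows; each row is the pose to reach, as a shift and turn from the pose commanded when the call began, along the tool's axes at that moment; what a row does not reach only later rows make up. A row lasts 1/12 s, in which the tool goes at most 41.7 mm and 7.16 degrees, less where a joint would pass 70% of its speed; a pose out of reach is approached as far as the arm can. A call with a gripper value outside its range is refused whole. "grip" is the finger opening in mm, from 0 to 85.4, set as the call begins (left out, the last holds). The fingers move at their own pace and stop on an object; "newtons" is the grip in N (left out, the last holds). Time passes only in rows, so rows that repeat a pose let the fingers close, or fill a call up. It gives the time, the measured TCP pose, the force, the opening and the grip force at its end, in the units of the state.
- get_state(): the state, without advancing time (a new reading comes with each control period).
- eyes.get_image(name): name is "scene" or "top"; returns (picture, depth): 480x640x3 uint8, red, green, blue; 480x640 float32, m along the optical axis (not along the pixel's ray), 0 where there is no reading.
- eyes.camera_info(name): a dict with "fx", "fy", "cx", "cy" (pixels), "dist" ([k1, k2, p1, p2, k3] as OpenCV has them; the pictures are not rectified), "R" (3x3) and "t" (3): a world point X has camera coordinates R X + t. Camera axes: x right, y down, z forward; pixel columns grow to the right and rows downward; lengths in m; the calibration is good to about 2 mm. A picture is of the moment at which its call begins. camera_info takes no time and is no camera call.
- order.sign_off(): hands the job in; it is judged then, once.
The state is a dict: "clock": time; "qpos": joint angles; "qd": joint speeds; "effort": joint torques, N m; "position": TCP position; "ee_rot": TCP orientation; "contact_force": force on the tool from outside, world axes, zero at the start; "moment": the same for the moment, N m; "width": finger opening in m; "gripper_force": force on a finger pad.
Only numpy, scipy, OpenCV 4.12 (cv2) and the standard library are available. Lean on these libraries where they do the work, as an engineer would, in place of code of your own. Each camera call takes 0.05 s, during which the arm holds its last target. There are 200 camera calls.

## Working session

There is one attempt and no reset: what is moved stays moved. The work goes in short steps, Python scripts to look and compute and a tool call to move; the robot and the scene stay as the last step left them, time stands still between calls to the robot, and variables do not carry over. Pictures are saved under pics/ and viewed, at most 10 in all, crops included, and the job is handed in when it is done.

Besides the shell and the picture viewer there is one more tool, called after "Call:" as a command line: name --pt "numbers of a row" for each row, then --argument value for the rest. drive_tool: Moves the arm, as the interface text tells. Its arguments: {"type":"object","properties":{"rows":{"type":"array","items":{"type":"array","items":{"type":"number"}}},"grip":{"type":"number"},"newtons":{"type":"number"}},"required":["rows"]}

```bash
mkdir -p pics; ls
python3 - <<'E'
from rig import get_state, eyes, order, manip
import cv2,numpy as np
for n in("scene","top"):
    im,d=eyes.get_image(n); cv2.imwrite(f"pics/{n}0.png",im[:,:,::-1]); np.savez(f"{n}0.npz",im=im,d=d)
    print(n,eyes.camera_info(n))
s=get_state();print(s['clock'],s['position'],s['ee_rot'],manip.finger_overhang)
E
```

```text
pics
scene {'fx': 441.5450899616922, 'fy': 441.5450899616922, 'cx': 320.1991098045345, 'cy': 238.61326905640658, 'dist': array([-0.07900393,  0.        ,  0.        ,  0.        ,  0.        ]), 'R': array([[ 0.80446448, -0.5938839 ,  0.011782  ],
       [-0.41142084, -0.57139093, -0.71010231],
       [ 0.42845046,  0.56640472, -0.70399992]]), 't': array([-0.38643846,  0.34121061,  0.8631479 ])}
top {'fx': 581.4491363311969, 'fy': 581.4491363311969, 'cx': 320.8131368587342, 'cy': 242.4467135015712, 'dist': array([-0.06849354,  0.        ,  0.        ,  0.        ,  0.        ]), 'R': array([[-0.00653465, -0.99980482, -0.01864442],
       [-0.99217431,  0.00880738, -0.12454948],
       [ 0.12468938,  0.01768463, -0.99203821]]), 't': array([0.07500915, 0.4983223 , 1.39056314])}
0.1 [0.20653618 0.53615468 0.25250361] [-2.50569571e-04  1.82866423e-01  9.83137398e-01 -8.15927303e-04] 0.022
```

View pics/top0.png

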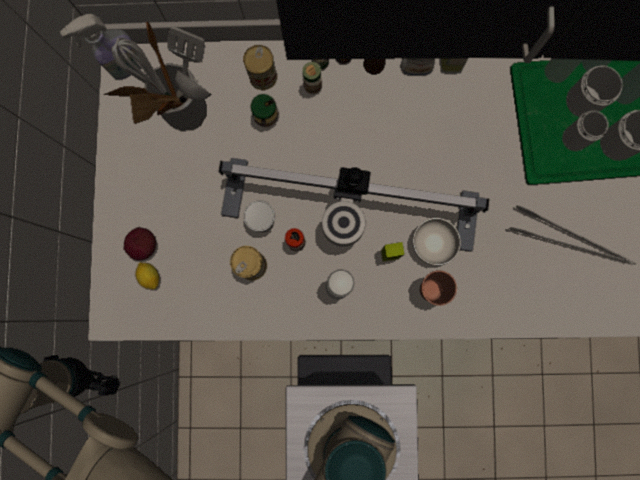

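View pics/scene0.png

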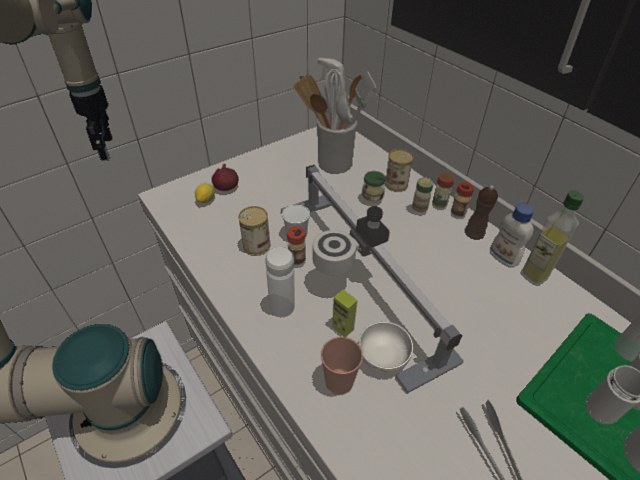

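The top view shows the bowl at (436,242), right, on the −y side. The green box at (394,250) blocks it from the lamp at (344,222). The jar at (295,239) and pot at (259,217) are on the other side, and the knob is at (353,175). The glass (438,288) and bottle (341,284) stand in front.

```bash
cat > h.py <<'E'
import cv2,numpy as np
from rig import get_state, eyes, order, manip
def rays(n,px):
    c=eyes.camera_info(n);K=np.array([[c['fx'],0,c['cx']],[0,c['fy'],c['cy']],[0,0,1]])
    u=cv2.undistortPoints(np.float64(px).reshape(-1,1,2),K,c['dist'])[:,0]
    return np.c_[u,np.ones(len(u))],c['R'],c['t']
def plane(n,px,z):
    r,R,t=rays(n,px); o=-R.T@t; d=r@R
    return o+d*((z-o[2])/d[:,2])[:,None]
def cloud(n,d):
    v,u=np.mgrid[:480,:640]; r,R,t=rays(n,np.c_[u.ravel(),v.ravel()])
    return ((r*d.reshape(-1,1)-t)@R).reshape(480,640,3)
def top_obj(n,P,px,z,tol=.006,rad=60):
    "component of the points at height z near pixel px -> outline on the plane z"
    m=(abs(P[...,2]-z)<tol).astype(np.uint8); w=np.zeros_like(m); cv2.circle(w,px,rad,1,-1); m*=w
    k,lab,st,c=cv2.connectedComponentsWithStats(m)
    i=1+np.argmax(st[1:,4]); return plane(n,np.argwhere(lab==i)[:,::-1],z)[:,:2]
E
python3 - <<'E'
from h import *
q=np.load('top0.npz');P=cloud('top',q['d'])
print('table z',np.median(P[300:320,200:300,2]))
for nm,px,z,r in[('lamp',(344,222),.142,24),('bowl',(436,242),.052,26),('box',(394,250),.112,14),('glass',(438,288),.112,22),('bottle',(341,284),.185,16),('tin',(247,263),.110,22),('pot',(259,217),.077,20),('jar',(295,239),.106,14),('knob',(353,175),.217,14)]:
    try:
        A=top_obj('top',P,px,z,rad=r); c,rr=cv2.minEnclosingCircle(np.float32(A*1000)); print(nm,len(A),np.round(c,1),round(2*rr,1),np.round(A.mean(0)*1000,1), cv2.minAreaRect(np.float32(A*1000)))
    except Exception as e: print(nm,e, P[px[1],px[0]])
# rail direction: points z~.135
m=(abs(P[...,2]-.135)<.006).astype(np.uint8); m[:150]=0;m[215:]=0
k,l,st,c=cv2.connectedComponentsWithStats(m)
for i in range(1,k):
    if st[i,4]>60: A=plane('top',np.argwhere(l==i)[:,::-1],.135)[:,:2]*1000; print('rail',st[i],cv2.minAreaRect(np.float32(A)),cv2.fitLine(np.float32(A),cv2.DIST_HUBER,0,.01,.01).ravel())
# green box by colour
h=cv2.cvtColor(q['im'],cv2.COLOR_RGB2HSV); 
m=((h[...,0]>25)&(h[...,0]<45)&(h[...,1]>120)); m[:225]=0;m[280:]=0;m[:,:370]=0;m[:,420:]=0
A=plane('top',np.argwhere(m)[:,::-1],.112)[:,:2]*1000; print('green',len(A),cv2.minAreaRect(np.float32(A)))
E
```

```text
table z 0.0006483239990034438
lamp 1443 [530.6  18.8] 99.7 [530.8  18.8] ((530.3475341796875, 18.66757583618164), (95.17941284179688, 98.56963348388672), 89.43568420410156)
bowl 96 [ 510.8 -225.3] 105.4 [ 523.5 -242.5] ((521.4552001953125, -238.60040283203125), (105.39093780517578, 36.02447509765625), 38.79172134399414)
box 240 [471.8 -97.8] 48.2 [471.6 -98.2] ((471.1386413574219, -98.35188293457031), (30.764751434326172, 42.49441146850586), 9.005184173583984)
glass 87 [ 382.9 -199.3] 80.3 [ 404.9 -199.8] ((399.8018493652344, -195.9181671142578), (44.31855773925781, 80.259765625), 11.334342956542969)
bottle 483 [392.9  26.6] 57.7 [392.1  27.8] ((392.0753173828125, 27.54803466796875), (56.491214752197266, 53.56895446777344), 44.3616943359375)
tin 731 [447. 245.] 75.1 [446.9 244.9] ((446.3859558105469, 245.26800537109375), (74.39810180664062, 71.90785217285156), 89.61650848388672)
pot 727 [559.3 219.1] 75.7 [559. 219.] ((558.3406372070312, 218.91763305664062), (74.51976013183594, 72.68492126464844), 89.45423126220703)
jar 265 [502.2 133.4] 44.2 [502.5 133.3] ((502.9099426269531, 133.24
[... 201 characters left out ...]
5567398071289)
rail [ 67 150   6  65 163] ((634.98876953125, 660.3787231445312), (153.9500732421875, 10.277790069580078), 0.35505732893943787) [9.9995291e-01 9.7040525e-03 6.3496912e+02 6.6036359e+02]
rail [ 219  160  143   49 1275] ((633.4564819335938, 139.99745178222656), (337.1789855957031, 55.54193878173828), 75.11151885986328) [2.1509020e-01 9.7659421e-01 6.4139825e+02 1.6153915e+02]
rail [ 368  183  121   29 1086] ((586.3942260742188, -176.14097595214844), (276.93670654296875, 35.682376861572266), 82.17765808105469) [ 1.4982668e-01  9.8871225e-01  5.9173322e+02 -1.7610762e+02]
green 320 ((467.282470703125, -94.5766372680664), (36.438228607177734, 51.159156799316406), 9.006300926208496)
```

Run:
```python
from h import *
q=np.load('top0.npz');P=cloud('top',q['d']);im=q['im']
# rail: mid-part points only, z .125-.145, between posts and box
L=[]
for a,b in((250,330),(376,455)):
    m=(abs(P[...,2]-.135)<.008); m[:, :a]=0;m[:,b:]=0;m[:150]=0;m[210:]=0
    L.append(P[m][:,:2])
A=np.vstack(L); f=cv2.fitLine(np.float32(A*1000),cv2.DIST_HUBER,0,.01,.01).ravel(); print('rail',len(A),f,np.degrees(np.arctan2(f[0],f[1])))
g=cv2.cvtColor(im,cv2.COLOR_RGB2GRAY)
for nm,px,r,z in(('bowl',(436,242),32,.052),('glass',(438,288),24,.112)):
    # points above worktop within window; rim outer = hull of the mask of z near rim
    for tol in(.004,.01):
        m=(abs(P[...,2]-z)<tol); w=np.zeros((480,640),np.uint8); cv2.circle(w,px,r,1,-1); m&=w>0
        B=plane('top',np.argwhere(m)[:,::-1],z)[:,:2]*1000
        H=cv2.convexHull(np.float32(B)); print(nm,len(B),cv2.minEnclosingCircle(H),cv2.fitEllipse(H))
# box top
w=P[235:265,378:412]; 
m=(abs(P[...,2]-.112)<.015); m[:235]=0;m[265:]=0;m[:,:378]=0;m[:,412:]=0
B=plane('top',np.argwhere(m)[:,::-1],.112)[:,:2]*1000; print('box',m.sum(),cv2.minAreaRect(np.float32(B)))
v=np.hstack([cv2.resize(im[205:315,375:485],None,fx=5,fy=5,interpolation=cv2.INTER_CUBIC)]); cv2.imwrite('pics/crop.png',v[:,:,::-1])
```

```text
rail 1478 [ 1.5318763e-01  9.8819715e-01  6.1804773e+02 -3.1880069e+00] 8.811699
bowl 175 ((496.886474609375, -207.84278869628906), 58.024505615234375) ((497.1756286621094, -208.17617797851562), (113.67189025878906, 115.29643249511719), 141.03321838378906)
bowl 267 ((496.74847412109375, -207.59384155273438), 58.20380783081055) ((496.71923828125, -207.91995239257812), (114.79423522949219, 115.52522277832031), 102.55899810791016)
glass 128 ((382.4177551269531, -199.59979248046875), 40.48802185058594) ((382.3337097167969, -199.8192138671875), (79.54828643798828, 80.43907165527344), 105.35834503173828)
glass 179 ((382.4177551269531, -199.59979248046875), 40.48802185058594) ((382.3386535644531, -199.81170654296875), (79.56153869628906, 80.48211669921875), 101.65159606933594)
box 258 ((470.6678161621094, -97.8077163696289), (31.524263381958008, 43.71670913696289), 9.005184173583984)
```

View pics/crop.png

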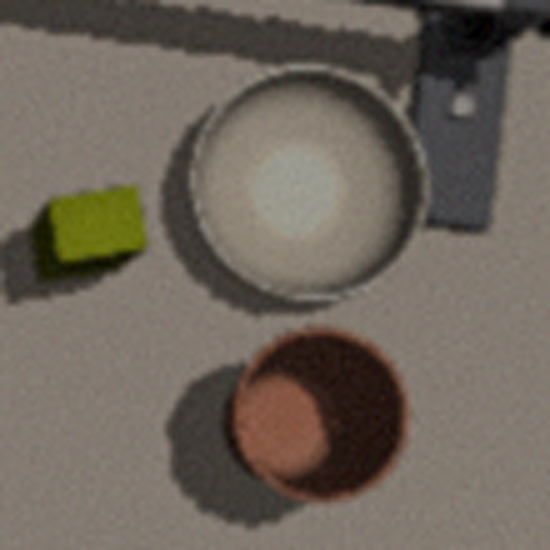

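The box's top face is the green quad in the crop, (50,203)-(138,187)-(147,245)-(62,262), with its narrow axis heading about +9°. The bowl is at (497,-208) mm, and the gap between bowl and box is clear. Moving over the box now.

Call:
drive_tool --pt "-0.9 -1.0 0 0.6" --pt "-1.9 -2 0 1.3" --pt "-2.9 -3 0 2" --pt "-3.9 -4 0 2.7" --pt "-4.9 -5.1 0 3.4" --pt "-5.9 -6.2 0 4.1" --pt "-6.9 -7.3 0 4.8" --pt "-7.9 -8.4 0 5.5" --grip 85

```text
clock: 0.77
position: [0.3155, 0.2678, 0.253]
ee_rot: [-0.0, 0.456, 0.89, -0.0]
contact_force: [1.3, 0.0, -0.6]
width: 0.0852
gripper_force: 0.0
```

```bash
cat > go.py <<'E'
import sys
from h import *
from scipy.spatial.transform import Rotation as Ro
def go(x,y,z,head):
    s=get_state(); w,a,b,c=s['ee_rot']; R=Ro.from_quat([a,b,c,w]).as_matrix(); p=s['position']
    d=R.T@(np.array([x,y,z])-p)/.025; h=np.degrees(np.arctan2(R[1,1],R[0,1]))
    t=((h-head+90)%180-90)/6
    print('t',s['clock'],'pos',np.round(p,4),'head',round(h,1),'units',np.round(d,2),'turn',round(t,2),'F',np.round(s['contact_force'],1),'w',s['width'],s['gripper_force'],'j6',s['qpos'][5],'tilt',R[:,2])
if __name__=='__main__': go(*map(float,sys.argv[1:]))
E
python3 go.py .4707 -.0978 .2 9
```

```text
t 0.7667 pos [0.3155 0.2678 0.253 ] head 35.8 units [-15.5   -3.51   2.12] turn 4.46 F [ 1.3  0.  -0.6] w 0.08517517320242436 0.0 j6 -0.08860939699750017 tilt [-2.33902750e-04 -2.50393530e-04 -9.99999941e-01]
```

Call:
drive_tool --pt "-1.4 -0.3 0 0.6" --pt "-2.9 -0.6 0.1 1.2" --pt "-4.4 -1 0.2 1.8" --pt "-5.9 -1.3 0.3 2.4" --pt "-7.4 -1.7 0.5 3" --pt "-8.8 -2 0.7 3.6" --pt "-10.1 -2.3 0.9 4.1" --pt "-11.3 -2.6 1.0 4.4"

```text
clock: 1.43
position: [0.4286, 0.0007, 0.2276]
ee_rot: [-0.0, 0.647, 0.762, -0.0]
contact_force: [1.4, 0.7, 0.6]
width: 0.0846
gripper_force: 0.0
```

Call:
drive_tool --pt "0 0 0 0" --pt "0 0 0 0" --pt "0 0 0 0" --pt "0 0 0 0" --pt "0 0 0 0" --pt "0 0 0 0" --pt "0 0 0 0" --pt "0 0 0 0"

```text
clock: 2.1
position: [0.4285, 0.0033, 0.2284]
ee_rot: [0.0, 0.645, 0.764, 0.0]
contact_force: [-0.1, 0.1, 0.0]
width: 0.0852
gripper_force: 0.0
```

```bash
python3 go.py .4707 -.0978 .083 9
```

```text
t 2.1 pos [0.4285 0.0033 0.2284] head 9.6 units [-4.27  0.99  5.82] turn 0.1 F [-0.1  0.1  0. ] w 0.08522213263166249 0.0 j6 -0.3226354711789101 tilt [ 3.37360164e-04  6.12870956e-05 -9.99999941e-01]
```

Over the box, then down, slowing at the end.

Call:
drive_tool --pt "-1.4 0.33 0 0.1" --pt "-2.8 0.66 0 0.1" --pt "-4.0 0.95 0 0.1" --pt "-4.27 0.99 0 0.1" --pt "-4.27 0.99 0.5 0.1" --pt "-4.27 0.99 1.2 0.1" --pt "-4.27 0.99 2 0.1" --pt "-4.27 0.99 2.4 0.1"

```text
clock: 2.77
position: [0.4693, -0.0976, 0.1664]
ee_rot: [-0.002, 0.65, 0.76, -0.0]
contact_force: [-0.5, -0.1, -0.3]
width: 0.085
gripper_force: 0.0
```

```bash
python3 go.py .4707 -.0978 .083 9
python3 - <<'E'
from h import *
a,_=eyes.get_image('top');b,_=eyes.get_image('scene')
c=lambda i,x,y:cv2.resize(i[y:y+160,x:x+200],None,fx=2,fy=2)
cv2.imwrite('pics/a.png',np.hstack([c(a,300,170),c(b,250,220)])[:,:,::-1])
E
```

```text
t 2.7667 pos [ 0.4693 -0.0976  0.1664] head 8.9 units [-0.02  0.06  3.34] turn -0.01 F [-0.5 -0.1 -0.3] w 0.08500874637988227 0.0 j6 -0.5066283863690393 tilt [-0.00324331  0.00159016 -0.99999348]
```

View pics/a.png

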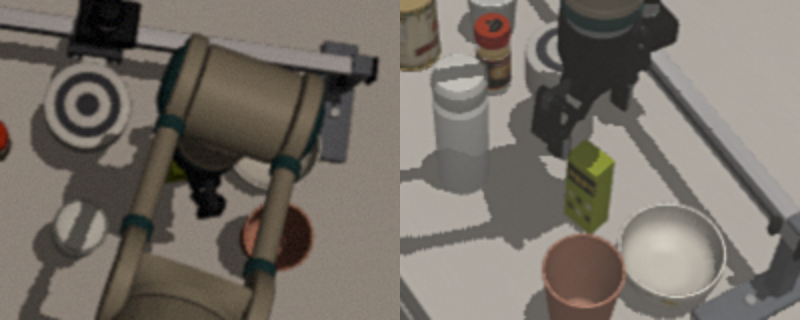

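The scene crop shows the open gripper above the box at (590,185), with the fingers clear on both sides. Continuing down.

Call:
drive_tool --pt "0 0.03 0.6 0" --pt "0 0.03 1.2 0" --pt "0 0.03 1.8 0" --pt "0 0.03 2.4 0" --pt "0 0.03 2.9 0" --pt "0 0.03 3.2 0" --pt "0 0.03 3.3 0" --pt "0 0.03 3.3 0"

```text
clock: 3.53
position: [0.4718, -0.0983, 0.086]
ee_rot: [0.0, 0.65, 0.76, 0.0]
contact_force: [0.1, -0.0, 0.2]
width: 0.0848
gripper_force: 0.0
```

Call:
drive_tool --pt "0 0 0 0" --pt "0 0 0 0" --pt "0 0 0 0" --pt "0 0 0 0" --pt "0 0 0 0" --pt "0 0 0 0" --pt "0 0 0 0" --pt "0 0 0 0" --grip 15 --newtons 25

```text
clock: 4.2
position: [0.4718, -0.0984, 0.0863]
ee_rot: [0.0, 0.65, 0.76, 0.0]
contact_force: [-0.7, 1.1, 5.0]
width: 0.0326
gripper_force: 33.5
```

```bash
python3 go.py .372 -.092 .083 9
```

```text
t 4.2 pos [ 0.4718 -0.0984  0.0863] head 8.9 units [ 0.87 -3.9   0.13] turn -0.01 F [-0.7  1.1  5. ] w 0.03263353178254905 33.49522054195404 j6 -0.5061580758681904 tilt [ 8.53193308e-04 -1.88247969e-04 -9.99999618e-01]
```

Call:
drive_tool --pt "0 0 -0.3 0" --pt "0 0 -0.8 0" --pt "0 0 -1.2 0" --pt "0 0 -1.2 0" --pt "0.2 -0.8 -1.2 0" --pt "0.4 -1.7 -1.2 0" --pt "0.6 -2.6 -1.2 0" --pt "0.8 -3.4 -1.2 0"

```text
clock: 4.87
position: [0.3825, -0.0913, 0.1151]
ee_rot: [-0.001, 0.65, 0.76, -0.0]
contact_force: [1.3, -0.7, -0.7]
width: 0.0326
gripper_force: 32.9
```

Call:
drive_tool --pt "0.07 -0.5 0 0" --pt "0.07 -0.5 0 0" --pt "0.07 -0.5 0 0" --pt "0.07 -0.5 0.3 0" --pt "0.07 -0.5 0.6 0" --pt "0.07 -0.5 0.8 0" --pt "0.07 -0.5 0.9 0" --pt "0.07 -0.5 0.9 0"

```text
clock: 5.53
position: [0.3716, -0.0918, 0.0922]
ee_rot: [-0.001, 0.65, 0.76, -0.0]
contact_force: [-0.2, -0.5, -0.7]
width: 0.0327
gripper_force: 32.9
```

```bash
python3 go.py .372 -.092 .0863 9
```

```text
t 5.5333 pos [ 0.3716 -0.0918  0.0922] head 8.9 units [-0.01  0.02  0.24] turn -0.01 F [-0.2 -0.5 -0.7] w 0.032715650038647244 32.91499078273773 j6 -0.5806509416429338 tilt [-0.00208725  0.00103052 -0.99999729]
```

Call:
drive_tool --pt "0 0 0.05 0" --pt "0 0 0.1 0" --pt "0 0 0.15 0" --pt "0 0 0.2 0" --pt "0 0 0.22 0" --pt "0 0 0.22 0" --pt "0 0 0.22 0" --pt "0 0 0.22 0"

```text
clock: 6.2
position: [0.3718, -0.092, 0.0879]
ee_rot: [0.0, 0.65, 0.76, 0.0]
contact_force: [0.1, -0.1, -1.0]
width: 0.0325
gripper_force: 32.9
```

Call:
drive_tool --pt "0 0 0.03 0" --pt "0 0 0.06 0" --pt "0 0 0.08 0" --pt "0 0 0.08 0" --pt "0 0 0.08 0" --pt "0 0 0.08 0" --pt "0 0 0.08 0" --pt "0 0 0.08 0"

```text
clock: 6.87
position: [0.3719, -0.092, 0.0863]
ee_rot: [0.0, 0.65, 0.76, 0.0]
contact_force: [-1.6, 0.5, 5.8]
width: 0.0322
gripper_force: 33.6
```

Set down (5.8 N contact). Release and rise.

Call:
drive_tool --pt "0 0 0 0" --pt "0 0 0 0" --pt "0 0 0 0" --pt "0 0 0 0" --pt "0 0 0 0" --pt "0 0 0 0" --pt "0 0 0 0" --pt "0 0 0 0" --grip 85

```text
clock: 7.53
position: [0.3718, -0.092, 0.0858]
ee_rot: [-0.0, 0.65, 0.76, 0.0]
contact_force: [-0.2, -0.6, -0.3]
width: 0.085
gripper_force: 0.0
```

Call:
drive_tool --pt "0 0 -0.3 0" --pt "0 0 -0.8 0" --pt "0 0 -1.6 0" --pt "0 0 -2.5 0" --pt "0 0 -3.5 0" --pt "0 0 -4.5 0" --pt "0 0 -5.5 0" --pt "0 0 -6 0"

```text
clock: 8.2
position: [0.3729, -0.0925, 0.2393]
ee_rot: [0.003, 0.65, 0.76, 0.001]
contact_force: [0.1, -1.3, 1.4]
width: 0.0848
gripper_force: 0.0
```

Run:
```python
from h import *
from go import go
a,d=eyes.get_image('top');b,_=eyes.get_image('scene')
P=cloud('top',d)
A=top_obj('top',P,(344,222),.142,rad=24); print('lamp',cv2.minEnclosingCircle(np.float32(A*1000)),len(A))
c=lambda i,x,y:cv2.resize(i[y:y+160,x:x+200],None,fx=2,fy=2)
cv2.imwrite('pics/b.png',np.hstack([c(a,300,170),c(b,230,200)])[:,:,::-1])
u=np.array([.153,.988]); n=np.array([.988,-.153]); L=np.array([530.6,18.8]);B=np.array([497,-208])
s=(B-L)@u; print('travel',s,'offset',(B-L)@n)
for k in(80,65): q=(L+u*k)/1000; print(k,q); go(*q,.25,-8.8)
```

```text
lamp ((530.64404296875, 18.78643226623535), 49.86473846435547) 1457
travel -229.21920000000003 offset 1.5035999999999774
80 [0.54284 0.09784]
t 8.3 pos [ 0.3733 -0.0926  0.2385] head 8.9 units [ 6.47  7.89 -0.44] turn 2.96 F [ 0.4  0.2 -0.3] w 0.08466002475433575 0.0 j6 -0.5806891473632723 tilt [ 0.00591328 -0.00254475 -0.99997928]
65 [0.540545 0.08302 ]
t 8.3 pos [ 0.3733 -0.0926  0.2385] head 8.9 units [ 5.9   7.7  -0.44] turn 2.96 F [ 0.4  0.2 -0.3] w 0.08466002475433575 0.0 j6 -0.5806891473632723 tilt [ 0.00591328 -0.00254475 -0.99997928]
```

View pics/b.png

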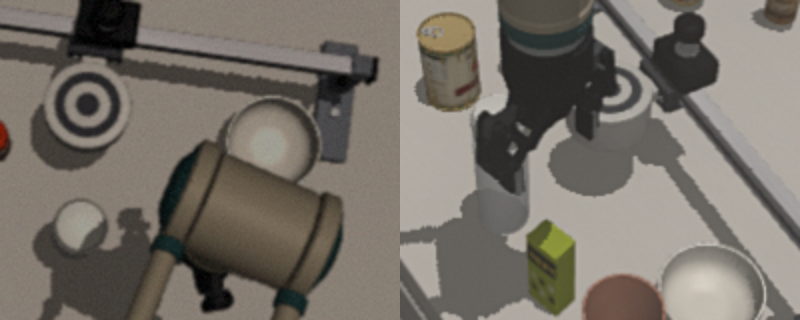

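The box stands upright at (550,265) in the scene crop, clear of the lamp's path. Before pushing, I'll check how high the wrist housing sits above the TCP.

Run:
```python
from h import *
P=cloud('top',eyes.get_image('top')[1]);p=get_state()['position']
m=(P[...,2]>.2)&(np.hypot(P[...,0]-p[0],P[...,1]-p[1])<.14)
Q=P[m]-p; print('housing top rel z',np.percentile(Q[:,2],[5,50,95]),'x',Q[:,0].min(),Q[:,0].max(),'y',Q[:,1].min(),Q[:,1].max())
P=cloud('scene',eyes.get_image('scene')[1]); Q=P-p; r=np.hypot(Q[...,0],Q[...,1])
for z in np.arange(.0,.32,.03):
    m=(abs(Q[...,2]-z)<.015)&(r<.15); print(round(z,2),m.sum(),np.round(np.percentile(r[m],[50,95]),3) if m.any() else '')
```

```text
housing top rel z [0.17594698 0.37762383 0.38917519] x -0.1398398011094637 0.05878366153535114 y -0.06478851782867176 0.1048942795872974
0.0 166 [0.047 0.056]
0.03 293 [0.052 0.074]
0.06 676 [0.049 0.073]
0.09 670 [0.054 0.07 ]
0.12 535 [0.038 0.039]
0.15 720 [0.037 0.038]
0.18 719 [0.036 0.038]
0.21 746 [0.035 0.036]
0.24 812 [0.035 0.036]
0.27 888 [0.035 0.036]
0.3 372 [0.057 0.061]
```

Call:
drive_tool --pt "0.8 1.0 0 0.5" --pt "1.7 2.1 0 1" --pt "2.6 3.2 0 1.5" --pt "3.5 4.3 0 2" --pt "4.4 5.4 0 2.5" --pt "5.3 6.5 0 2.96" --pt "6.1 7.4 0 2.96" --pt "6.47 7.89 0 2.96" --grip 0

```text
clock: 9.07
position: [0.5427, 0.1013, 0.2334]
ee_rot: [-0.001, 0.759, 0.651, -0.001]
contact_force: [-1.1, -0.2, -0.1]
width: 0.0002
gripper_force: 0.0
```

Call:
drive_tool --pt "0 0 0 0" --pt "0 0 0 0" --pt "0 0 0 0" --pt "0 0 0 0" --pt "0 0 0 0" --pt "0 0 0 0" --pt "0 0 0 0" --pt "0 0 0 0"

```text
clock: 9.73
position: [0.5414, 0.098, 0.2361]
ee_rot: [0.0, 0.76, 0.65, 0.0]
contact_force: [-0.0, -0.1, -1.5]
width: 0.0004
gripper_force: 0.0
```

```bash
python3 go.py .5428 .0978 .131 -8.8
```

```text
t 9.7333 pos [0.5414 0.098  0.2361] head -8.9 units [0.   0.06 4.2 ] turn -0.01 F [-0.  -0.1 -1.5] w 0.0003858626473228045 0.0 j6 0.20736657277723844 tilt [ 4.42243458e-04  8.06598449e-05 -9.99999899e-01]
```

Call:
drive_tool --pt "0 0.06 0.5 0" --pt "0 0.06 1.2 0" --pt "0 0.06 2 0" --pt "0 0.06 2.8 0" --pt "0 0.06 3.5 0" --pt "0 0.06 4.0 0" --pt "0 0.06 4.15 0" --pt "0 0.06 4.15 0"

```text
clock: 10.4
position: [0.5424, 0.098, 0.1312]
ee_rot: [-0.001, 0.76, 0.65, -0.001]
contact_force: [-0.6, -0.2, 0.7]
width: -0.0001
gripper_force: 0.0
```

Call:
drive_tool --pt "-0.1 0 0 0" --pt "-0.25 0 0 0" --pt "-0.4 0 0 0" --pt "-0.6 0 0 0" --pt "-0.8 0 0 0" --pt "-1.0 0 0 0" --pt "-1.2 0 0 0" --pt "-1.4 0 0 0"

```text
clock: 11.07
position: [0.538, 0.0636, 0.1325]
ee_rot: [-0.0, 0.76, 0.65, 0.001]
contact_force: [0.7, 3.1, 2.1]
width: -0.0001
gripper_force: 1.6
```

```bash
cat > m.py <<'E'
from h import *
from go import go
P=cloud('top',eyes.get_image('top')[1]); B=np.array([497,-208.]);u=np.array([.153,.988])
m=(abs(P[...,2]-.142)<.006)&(P[...,0]>.42)&(P[...,0]<.6)&(abs(P[...,1])<.3)
k,l,st,c=cv2.connectedComponentsWithStats(m.astype(np.uint8)); i=1+np.argmax(st[1:,4])
A=plane('top',np.argwhere(l==i)[:,::-1],.142)[:,:2]*1000; C,r=cv2.minEnclosingCircle(np.float32(A)); print('lamp',C,2*r,len(A),'to go',(B-C)@u)
s=get_state();p=s['position'][:2]*1000; print('tool ahead of lamp along u',(p-C)@u,'across',np.cross(u,p-C),s['contact_force'],s['position'],s['clock'])
E
python3 m.py 2>/dev/null
```

```text
lamp (527.7518920898438, -11.855046272277832) 93.95068359375 475 to go -198.4962537727356
tool ahead of lamp along u 74.9918769620492 across 1.4721970129893975 [0.37362555 1.38064484 1.3467567 ] [0.5377756  0.06249541 0.13242558] 11.1167
```

Call:
drive_tool --pt "-0.3 0 0 0" --pt "-0.7 0 0 0" --pt "-1.2 0 0 0" --pt "-1.7 0 0 0" --pt "-2.2 0 0 0" --pt "-2.7 0 0 0" --pt "-3.2 0 0 0" --pt "-3.7 0 0 0"

```text
clock: 11.78
position: [0.5235, -0.0293, 0.1321]
ee_rot: [0.0, 0.76, 0.65, 0.0]
contact_force: [3.1, 4.9, 2.7]
width: 0.0001
gripper_force: 2.2
```

Call:
drive_tool --pt "-0.5 0 0 0" --pt "-1 0 0 0" --pt "-1.5 0 0 0" --pt "-2 0 0 0" --pt "-2.4 0 0 0" --pt "-2.8 0 0 0" --pt "-3.1 0 0 0" --pt "-3.4 0 0 0"

```text
clock: 12.45
position: [0.5102, -0.1127, 0.1319]
ee_rot: [-0.0, 0.76, 0.65, 0.0]
contact_force: [3.3, 3.8, 1.7]
width: -0.0
gripper_force: 1.9
```

```bash
python3 m.py 2>/dev/null; python3 go.py .5063 -.1477 .131 -8.8
```

```text
lamp (485.65692138671875, -165.04881286621094) 76.75843811035156 579 to go -40.70028186035156
tool ahead of lamp along u 54.12989814816689 across -16.051524770200952 [0.6613866  0.16932805 0.52178668] [ 0.5098085  -0.11400154  0.13180812] 12.5
t 12.5 pos [ 0.5098 -0.114   0.1318] head -8.8 units [-1.35  0.07  0.03] turn -0.01 F [0.7 0.2 0.5] w -1.000618788280768e-05 0.26883538137127516 j6 -0.19654696418570244 tilt [-0.0012183  -0.00169849 -0.99999782]
```

Push about 1.0 more (stopping short), back off and rise to measure.

Call:
drive_tool --pt "-0.1 0.03 0 0" --pt "-0.3 0.05 0 0" --pt "-0.5 0.07 0 0" --pt "-0.7 0.07 0 0" --pt "-0.85 0.07 0 0" --pt "-0.95 0.07 0 0" --pt "-1.0 0.07 0 0" --pt "-1.0 0.07 0 0"

```text
clock: 13.17
position: [0.5083, -0.1373, 0.1319]
ee_rot: [0.0, 0.759, 0.651, -0.0]
contact_force: [-1.9, 1.5, 0.1]
width: -0.0001
gripper_force: 0.7
```

Call:
drive_tool --pt "0.3 0 0 0" --pt "0.9 0 0 0" --pt "1.8 0 0 0" --pt "2.8 0 0 0" --pt "3.8 0 0 0" --pt "4.8 0 0 0" --pt "5.8 0 0 0" --pt "6 0 0 0"

```text
clock: 13.83
position: [0.5328, 0.0146, 0.1326]
ee_rot: [0.001, 0.758, 0.652, 0.002]
contact_force: [-0.7, -1.4, 0.3]
width: 0.0002
gripper_force: 0.0
```

```bash
python3 m.py 2>/dev/null
python3 - <<'E'
from h import *
a=eyes.get_image('top')[0];b=eyes.get_image('scene')[0]
c=lambda i,x,y:cv2.resize(i[y:y+160,x:x+200],None,fx=2,fy=2)
cv2.imwrite('pics/c.png',np.hstack([c(a,300,170),c(b,260,200)])[:,:,::-1])
E
```

```text
lamp (497.22564697265625, -195.8622589111328) 100.74884796142578 1479 to go -12.026612182617187
tool ahead of lamp along u 212.5926813341701 across -2.8377803886102555 [-0.39585587  0.60572762  0.41495584] [0.53257185 0.01383887 0.13252834] 13.8833
```

View pics/c.png

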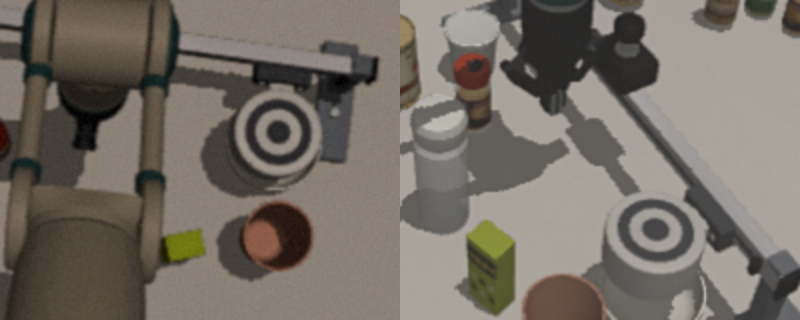

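The drum at (280,132) in the top crop is still about 12 mm short of the bowl's centre. One more push, to TCP y ≈ −0.149.

```bash
python3 go.py .5065 -.149 .131 -8.8
```

```text
t 13.9833 pos [0.532  0.0114 0.1323] head -8.7 units [-6.5  -0.03  0.06] turn 0.01 F [-0.5 -0.2 -0.4] w 0.00031179101233500727 0.0 j6 0.04418457616410327 tilt [ 0.00143232 -0.0012864  -0.99999815]
```

Call:
drive_tool --pt "-0.6 0 0 0" --pt "-1.5 0 0 0" --pt "-2.5 0 0 0" --pt "-3.5 0 0 0" --pt "-4.4 0 0 0" --pt "-5 0 0 0" --pt "-5.4 0 0 0" --pt "-5.6 0 0 0"

```text
clock: 14.65
position: [0.5096, -0.1293, 0.1322]
ee_rot: [0.001, 0.76, 0.65, -0.0]
contact_force: [-0.4, 0.4, 0.3]
width: -0.0004
gripper_force: 0.0
```

```bash
python3 go.py .5065 -.149 .131 -8.8
```

```text
t 14.65 pos [ 0.5096 -0.1293  0.1322] head -9.0 units [-0.8   0.    0.05] turn -0.03 F [-0.4  0.4  0.3] w -0.0003708214390299111 0.0 j6 -0.22327158018371676 tilt [ 4.99038106e-04 -9.46883565e-04 -9.99999427e-01]
```

Call:
drive_tool --pt "-0.1 0 0 0" --pt "-0.25 0 0 0" --pt "-0.4 0 0 0" --pt "-0.55 0 0 0" --pt "-0.68 0 0 0" --pt "-0.76 0 0 0" --pt "-0.82 0 0 0" --pt "-0.82 0 0 0"

```text
clock: 15.32
position: [0.5067, -0.1471, 0.1321]
ee_rot: [-0.0, 0.759, 0.651, 0.0]
contact_force: [0.7, 1.2, 0.5]
width: 0.0001
gripper_force: 1.0
```

Call:
drive_tool --pt "0.3 0 0 0" --pt "0.9 0 0 0" --pt "1.8 0 0 0" --pt "2.8 0 0 0" --pt "3.8 0 0 0" --pt "4.8 0 0 0" --pt "5.8 0 0 0" --pt "6 0 0 0"

```text
clock: 15.98
position: [0.53, 0.0043, 0.1321]
ee_rot: [-0.0, 0.759, 0.652, 0.001]
contact_force: [-0.8, 0.3, -0.6]
width: -0.0001
gripper_force: 0.0
```

```bash
python3 m.py 2>/dev/null; python3 go.py .6224 -.0048 .26 -8.8
```

```text
lamp (495.2432861328125, -205.802490234375) 101.0337905883789 1475 to go -1.9023624267578123
tool ahead of lamp along u 212.08490622816007 across -2.2615579446945304 [ 0.53555005  1.52134022 -0.52094358] [0.52994221 0.00348493 0.13208857] 16.0333
t 16.0333 pos [0.5299 0.0035 0.1321] head -8.6 units [ 0.23  3.71 -5.11] turn 0.03 F [ 0.5  1.5 -0.5] w 0.0002500686667157643 0.0 j6 0.02563413774798621 tilt [ 4.67735870e-04  1.97081621e-04 -9.99999871e-01]
```

The lamp is about 2 mm off the bowl's centre. Now the knob: rise, open, and move over it.

Call:
drive_tool --pt "0 0 -1 0" --pt "0 0 -2.2 0" --pt "0 0 -3.5 0" --pt "0 0 -4.7 0" --pt "0 0.2 -5.1 0" --pt "0.1 1.2 -5.1 0" --pt "0.2 2.3 -5.1 0" --pt "0.23 3.2 -5.1 0" --grip 85

```text
clock: 16.7
position: [0.6111, -0.007, 0.2604]
ee_rot: [0.001, 0.76, 0.65, 0.0]
contact_force: [-0.6, -0.5, -0.2]
width: 0.0851
gripper_force: 0.0
```

Call:
drive_tool --pt "0 0.3 0 0" --pt "0 0.4 0 0" --pt "0 0.5 0 0" --pt "0 0.5 0 0" --pt "0 0.5 0 0" --pt "0 0.5 0 0" --pt "0 0.5 0 0" --pt "0 0.5 0 0"

```text
clock: 17.37
position: [0.6215, -0.0074, 0.2599]
ee_rot: [0.0, 0.759, 0.651, 0.0]
contact_force: [-0.1, 0.3, -0.4]
width: 0.0851
gripper_force: 0.0
```

```bash
python3 go.py .6224 -.0048 .206 -8.8
```

```text
t 17.3667 pos [ 0.6215 -0.0074  0.2599] head -8.8 units [0.11 0.02 2.16] turn -0.0 F [-0.1  0.3 -0.4] w 0.08511496270446395 0.0 j6 0.03030843556147194 tilt [ 2.61126712e-04 -3.39744490e-05 -9.99999965e-01]
```

Call:
drive_tool --pt "0.11 0.02 0.3 0" --pt "0.11 0.02 0.7 0" --pt "0.11 0.02 1.1 0" --pt "0.11 0.02 1.5 0" --pt "0.11 0.02 1.8 0" --pt "0.11 0.02 2.1 0" --pt "0.11 0.02 2.16 0" --pt "0.11 0.02 2.16 0"

```text
clock: 18.03
position: [0.6226, -0.0048, 0.2045]
ee_rot: [-0.001, 0.759, 0.651, -0.001]
contact_force: [-0.2, -1.0, 0.4]
width: 0.0848
gripper_force: 0.0
```

Call:
drive_tool --pt "0 0 0 0" --pt "0 0 0 0" --pt "0 0 0 0" --pt "0 0 0 0" --pt "0 0 0 0" --pt "0 0 0 0" --pt "0 0 0 0" --pt "0 0 0 0" --grip 20 --newtons 50

```text
clock: 18.7
position: [0.6229, -0.0048, 0.2064]
ee_rot: [0.0, 0.759, 0.651, 0.0]
contact_force: [-1.9, -0.2, 5.6]
width: 0.0338
gripper_force: 50.0
```

Call:
drive_tool --pt "0 0 -0.1 0" --pt "0 0 -0.2 0" --pt "0 0 -0.3 0" --pt "0 0 -0.4 0" --pt "0 0 -0.5 0" --pt "0 0 -0.58 0" --pt "0 0 -0.6 0" --pt "0 0 -0.6 0"

```text
clock: 19.37
position: [0.6229, -0.0048, 0.2201]
ee_rot: [-0.0, 0.759, 0.651, -0.0]
contact_force: [1.8, -0.0, -8.5]
width: 0.0337
gripper_force: 50.4
```

Call:
drive_tool --pt "0 0 -0.05 0" --pt "0 0 -0.1 0" --pt "0 0 -0.12 0" --pt "0 0 -0.12 0" --pt "0 0 -0.12 0" --pt "0 0 -0.12 0" --pt "0 0 -0.12 0" --pt "0 0 -0.12 0"

```text
clock: 20.03
position: [0.6228, -0.0048, 0.2217]
ee_rot: [-0.001, 0.759, 0.651, -0.001]
contact_force: [4.6, -1.1, -19.9]
width: 0.0334
gripper_force: 51.6
```

Run:
```python
from h import *
a=eyes.get_image('scene')[0]
cv2.imwrite('pics/d.png',cv2.resize(a[130:290,280:480],None,fx=3,fy=3)[:,:,::-1])
```

```text
(no output)
```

View pics/d.png

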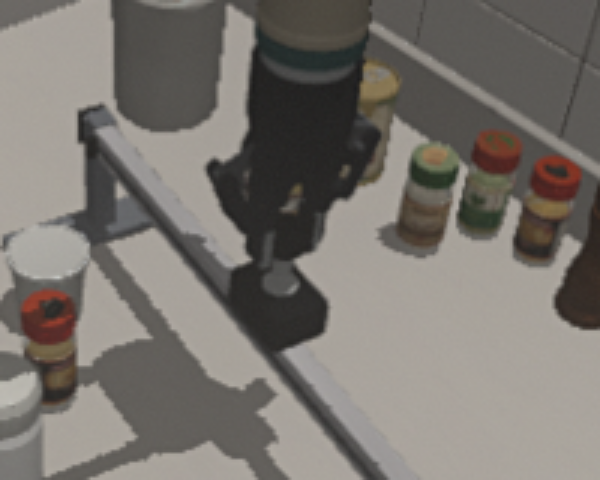

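The knob is up against its end stop: the force jumped to 20 N at 15 mm, and the stem shows at (278,275). I'll lower it to rest, release, and rise.

Call:
drive_tool --pt "0 0 0.15 0" --pt "0 0 0.3 0" --pt "0 0 0.45 0" --pt "0 0 0.6 0" --pt "0 0 0.68 0" --pt "0 0 0.68 0" --pt "0 0 0.68 0" --pt "0 0 0.68 0"

```text
clock: 20.75
position: [0.6229, -0.0048, 0.2072]
ee_rot: [0.0, 0.759, 0.651, 0.0]
contact_force: [0.0, 0.4, -2.4]
width: 0.0335
gripper_force: 53.1
```

Call:
drive_tool --pt "0 0 0 0" --pt "0 0 0 0" --pt "0 0 0 0" --pt "0 0 0 0" --pt "0 0 0 0" --pt "0 0 0 0" --pt "0 0 0 0" --pt "0 0 0 0" --grip 85

```text
clock: 21.42
position: [0.6229, -0.0048, 0.2066]
ee_rot: [-0.0, 0.759, 0.651, 0.0]
contact_force: [-0.7, 0.3, -0.3]
width: 0.0848
gripper_force: 0.0
```

Call:
drive_tool --pt "0 0 -0.3 0" --pt "0 0 -0.8 0" --pt "0 0 -1.4 0" --pt "0 0 -2 0" --pt "0 0 -2.5 0" --pt "0 -0.8 -2.5 0" --pt "0 -2 -2.5 0" --pt "0 -3.2 -2.5 0"

```text
clock: 22.08
position: [0.5436, 0.0074, 0.2695]
ee_rot: [0.0, 0.76, 0.65, 0.0]
contact_force: [-0.7, 0.2, -0.4]
width: 0.0849
gripper_force: 0.0
```

Call:
drive_tool --pt "0 -1 0 0" --pt "0 -2 0 0" --pt "0 -3 0 0" --pt "0 -4 0 0" --pt "0 -5 0 0" --pt "0 -5 0 0" --pt "0 -5 0 0" --pt "0 -5 0 0"

```text
clock: 22.75
position: [0.4212, 0.0265, 0.2698]
ee_rot: [0.001, 0.759, 0.651, 0.001]
contact_force: [0.7, -1.0, 0.5]
width: 0.0847
gripper_force: 0.0
```

```bash
python3 m.py 2>/dev/null
python3 - <<'E'
from h import *
a,d=eyes.get_image('top');b=eyes.get_image('scene')[0];P=cloud('top',d)
A=top_obj('top',P,(353,175),.217,rad=14,tol=.02); print('knob z',np.median(P[170:180,349:357,2]))
c=lambda i,x,y:cv2.resize(i[y:y+200,x:x+200],None,fx=2,fy=2)
cv2.imwrite('pics/e.png',np.hstack([c(a,300,150),c(b,260,160)])[:,:,::-1])
E
```

```text
lamp (495.6386413574219, -205.9809112548828) 100.48780059814453 1479 to go -1.786571807861328
tool ahead of lamp along u 218.3349506154055 across 108.81429815499575 [ 0.15977232 -0.23391005 -0.82680538] [0.42150222 0.02648652 0.26962541] 22.8
knob z 0.21636115295206887
```

View pics/e.png

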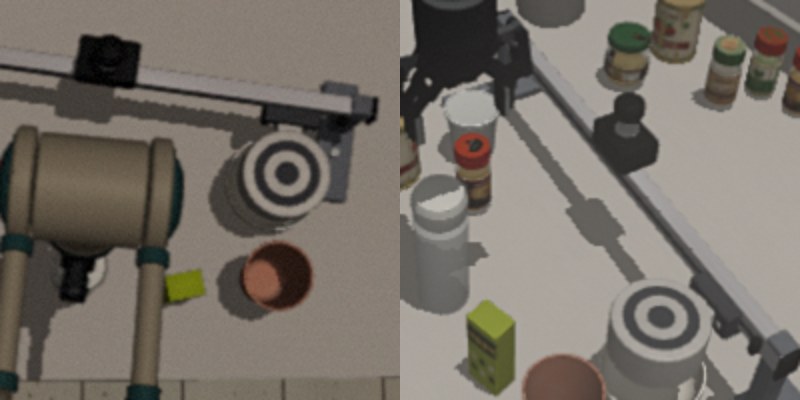

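The lamp at (285,175) is over the bowl, and the knob is down at z = 216 mm. The box at (490,350) and the jar at (473,175) stand upright, and the gripper is clear above the bottle. Handing in.

```bash
python3 -c "
from rig import order; print(order.sign_off())"
```

```text
the job is handed in; nothing more can be done
None
```

I handed the job in at about 23 s: the lamp measured about 2 mm off the bowl's centre, the knob was pulled to its 15 mm stop and sprang back, and the box stands upright out of the way; the verdict was not shown.

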